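# Release the latched key on the switch box

### The arm

A 7-joint arm with a two-finger parallel gripper is mounted at the origin on the work surface; the furniture and walls round the work are solid. World frame = base frame: x ahead of the robot, y to its left, z up, the work surface at z = 0. Lengths are in m, angles in rad, forces in N, time in s.
With the tool pointing down it reaches from about 0.375 to 0.925 m from the base axis. Payload 3.1 kg.
Tool frame: the origin (TCP) lies between the finger pads; the fingertips stand 14 mm ahead of it and the grasp point (between the pads) lies 5 mm behind it; z points along the fingers, y is the line along which they close (so a half turn about z gives the same grasp; the last joint's range is limited). The gripper opens to 85 mm and grips with 20 to 120 N. Pads are 22 mm wide; open, the fingers measure 114 mm over their backs; the gripper's body (76 mm by 85 mm) begins 54 mm behind the grasp point. The pads swing forward as they close: fully open they stand 13 mm farther back than shut.
Start: joints at [1.075, 0.383, 0.044, 1.598, -0.018, 1.161, -0.05], TCP at [0.252, -0.599, 0.245] pointing down, gripper open.
Joint ranges: [-2.61, 2.61], [-0.41, 2.15], [-1.48, 1.57], [0, 2.5], [-1.57, 4.71], [0.05, 1.97], [-2.85, 2.85]. Speed limits (rad/s): [2.79, 2.79, 3.14, 3.14, 3.14, 3.14, 3.14].

### API

Orientations are given as a unit quaternion [w, x, y, z].
In Python, from bench import * gives the robot as it stands.
- The arm moves only by the tool carry_out, never from a script. Its argument "rows" is a list that holds one entry, the list of rows, each a list of 4 numbers: the shift along the tool's x, y, z each as a share of 0.1 m, from -1 to 1, then the turn about the tool's z as a share of 90 degrees, from -1 to 1. In form: [[[x, y, z, spin], ...]]. A call has 1 to 12 rows; each row is the pose to reach, as a shift and turn from the pose commanded when the call began, along the tool's axes at that moment; what a row does not reach only later rows make up. A row lasts 1/10 s, in which the tool goes at most 50 mm and 8.59 degrees, less where a joint would pass 70% of its speed; a pose out of reach is approached as far as the arm can. A call with a number of a shift or a turn outside -1 to 1 is refused whole. A call with a gripper value outside its range is refused whole. "claw" is the gripper's target within -1 to 1 (shut at 1, half-way at 0, fully open at -1), set as the call begins (left out, the last holds). The fingers move at their own pace and stop on an object; the grip force is fixed at half the most. Time passes only in rows, so rows that repeat a pose let the fingers close. It gives the time, the measured TCP pose, the force, the opening and the grip force at its end, in the units of the state.
- get_state(): the state, without advancing time (a new reading comes with each control period).
- read_camera(name): name is "side" or "top"; returns a dict with "pixels" (384x512x3 uint8, red, green, blue), "depth" (384x512 float32, m along the optical axis (not along the pixel's ray), 0 where there is no reading), "K" (3x3 intrinsics, pixels), "origin" and "rotation" of the camera in the world. Camera axes: x right, y down, z forward; pixel columns grow to the right and rows downward; lengths in m; the calibration is good to about 2 mm. A picture is of the moment at which its call begins.
- hand_in(): hands the job in; it is judged then, once.
Trained networks look in the newest picture that a camera, given by its name, has taken for a name from the list of things; names that differ only in an ending like _2 or _b are one class to them, and where a whole thing is asked for, a point or a joint stands for the part that bears it (a point fixed in the world has none). Each returns a list of dicts, best first, with "confidence" (0 to 1); they miss things now and then, are a little off and sometimes report something else, mostly with a low value. They report only what shows in the picture. A call takes as long as a camera call.
- find_in(camera, label): "location" ([column, row] in pixels, amid what is visible of it).
- cut_out(camera, label): "region" (384x512 bool, what is visible of it) and "location" ([column, row] in pixels, amid what is visible of it).
- landmark_of(camera, label): "location" ([column, row] in pixels: a listed point, or the origin of a listed thing).
The state is a dict: "time_s": time; "joint_pos": joint angles; "dq": joint speeds; "joint_efforts": joint torques, N m; "tool_pos": TCP position; "orientation": TCP orientation; "ft_force": force on the tool from outside, world axes, zero at the start; "wrist_torque": the same for the moment, N m; "grip_width": finger opening in m; "gripper_force": force on a finger pad.
Only numpy, scipy, OpenCV 4.12 (cv2) and the standard library are available. Lean on these libraries where they do the work, as an engineer would, in place of code of your own. Each camera call takes 0.05 s, during which the arm holds its last target. There are 200 camera calls.

### The job

One of the four identical keys on the blue switch box has been left latched down. With the fingertips, tap every key lightly, one after the other from left to right as the robot sees them, without pressing any key in; then go to the one that is latched, press it all the way down and let it spring up, so that all four keys stand up. Never push in a key that is already up, and pick up and disturb nothing.

Things in the scene. Friction and masses are not known exactly. Their poses are not given: they have to be found in the camera images.
- switch_box: blue switch box with grey top plate, fixed to the bench, 100 (x) x 240 (y) x 60 mm (z); origin in the middle of its underside, x away from the robot at yaw 0, y along the row of keys to the left, z up. Four identical keys stand in its top at x = 0, y = +72, +24, -24, -72 mm: three up, 16 mm proud of the plate, and one, which varies, latched, 9 mm proud
- key_1: square white key cap with a grey bar, 34 mm (x) by 30 mm (y), number 1 of four from the left as the robot sees it; origin in the middle of its flat top, axes as switch_box. The top is 76 mm above the bench when the key is up, 69 mm when it is latched. A key that is up gives like a spring: it starts to move at about 3 N and resists about 0.9 N more per mm
- key_1_travel (a joint): downward travel of key_1 in metres: 0 = up, about 0.007 = latched, 0.0113 = bottom stop. A latched key feels hard up to about 9 N, then gives; pushed down to its bottom stop (about 4 mm below its latched height, about 14 N) its catch lets go and it springs up as the finger is taken away
- key_2: square white key cap with a grey bar, 34 mm (x) by 30 mm (y), number 2 of four from the left as the robot sees it; origin in the middle of its flat top, axes as switch_box. The top is 76 mm above the bench when the key is up, 69 mm when it is latched. A key that is up gives like a spring: it starts to move at about 3 N and resists about 0.9 N more per mm
- key_2_travel (a joint): downward travel of key_2 in metres: 0 = up, about 0.007 = latched, 0.0113 = bottom stop. A latched key feels hard up to about 9 N, then gives; pushed down to its bottom stop (about 4 mm below its latched height, about 14 N) its catch lets go and it springs up as the finger is taken away
- key_3: square white key cap with a grey bar, 34 mm (x) by 30 mm (y), number 3 of four from the left as the robot sees it; origin in the middle of its flat top, axes as switch_box. The top is 76 mm above the bench when the key is up, 69 mm when it is latched. A key that is up gives like a spring: it starts to move at about 3 N and resists about 0.9 N more per mm
- key_3_travel (a joint): downward travel of key_3 in metres: 0 = up, about 0.007 = latched, 0.0113 = bottom stop. A latched key feels hard up to about 9 N, then gives; pushed down to its bottom stop (about 4 mm below its latched height, about 14 N) its catch lets go and it springs up as the finger is taken away
- key_4: square white key cap with a grey bar, 34 mm (x) by 30 mm (y), number 4 of four from the left as the robot sees it; origin in the middle of its flat top, axes as switch_box. The top is 76 mm above the bench when the key is up, 69 mm when it is latched. A key that is up gives like a spring: it starts to move at about 3 N and resists about 0.9 N more per mm
- key_4_travel (a joint): downward travel of key_4 in metres: 0 = up, about 0.007 = latched, 0.0113 = bottom stop. A latched key feels hard up to about 9 N, then gives; pushed down to its bottom stop (about 4 mm below its latched height, about 14 N) its catch lets go and it springs up as the finger is taken away
- big_nut: loose plain steel hexagon nut, 36 x 41 x 18 mm, beside or in front of the box; origin in the middle of its underside. A bystander
- insul_tape: loose roll of black tape, 62 mm across, 19 mm high, beside or in front of the box; origin in the middle of its underside. A bystander
- bearing_b: loose ball bearing, 47 mm across, 14 mm high, beside or in front of the box; origin in the middle of its underside. A bystander
- bolt_m12_1: loose steel hexagon bolt lying down, 74 mm long, 22 mm head, 19 mm high, beside or in front of the box; origin in the middle of its underside. A bystander

How it is judged:
On the way, in this order (a step that is already met when the one before it is completed fails the run):
1. the leftmost key is tapped with the fingers while one key is still latched down (contact force between the fingers and key_1 above 0.3 N and value of joint any of key_1_travel, key_2_travel, key_3_travel, key_4_travel above 0.0055 m).
2. the second key is tapped with the fingers while one key is still latched down (contact force between the fingers and key_2 above 0.3 N and value of joint any of key_1_travel, key_2_travel, key_3_travel, key_4_travel above 0.0055 m).
3. the third key is tapped with the fingers while one key is still latched down (contact force between the fingers and key_3 above 0.3 N and value of joint any of key_1_travel, key_2_travel, key_3_travel, key_4_travel above 0.0055 m).
4. the rightmost key is tapped with the fingers while one key is still latched down (contact force between the fingers and key_4 above 0.3 N and value of joint any of key_1_travel, key_2_travel, key_3_travel, key_4_travel above 0.0055 m).
5. the fingers are off all keys and one key is still latched down (contact force between the fingers and key_1 below 0.05 N and contact force between the fingers and key_2 below 0.05 N and contact force between the fingers and key_3 below 0.05 N and contact force between the fingers and key_4 below 0.05 N and value of joint any of key_1_travel, key_2_travel, key_3_travel, key_4_travel above 0.0055 m), for 0.1 s.
6. the latched key is pressed down past its latched height with the fingers (((value of joint key_1_travel above 0.009 m and contact force between the fingers and key_1 above 1 N) or (value of joint key_2_travel above 0.009 m and contact force between the fingers and key_2 above 1 N) or (value of joint key_3_travel above 0.009 m and contact force between the fingers and key_3 above 1 N) or (value of joint key_4_travel above 0.009 m and contact force between the fingers and key_4 above 1 N))).
At the end, for the whole second after the job is handed in: all four keys stand up (travel under 1.5 mm), and each loose part is within 20 mm of where it was (value of joint each of key_1_travel, key_2_travel, key_3_travel, key_4_travel below 0.0015 m and distance of each of big_nut, bearing_b, bolt_m12_1, insul_tape from where it was at the start of the episode below 0.02 m); the robot touches nothing.
It fails at once if a key that was up at the start is pushed in by more than 5.5 mm ((value of joint key_1_travel above 0.0055 m and distance of key_1 from where it was at the start of the episode above 0.0055 m) or (value of joint key_2_travel above 0.0055 m and distance of key_2 from where it was at the start of the episode above 0.0055 m) or (value of joint key_3_travel above 0.0055 m and distance of key_3 from where it was at the start of the episode above 0.0055 m) or (value of joint key_4_travel above 0.0055 m and distance of key_4 from where it was at the start of the episode above 0.0055 m)).
It fails at once if a loose part is lifted, or moved by more than 20 mm (distance of any of big_nut, bearing_b, bolt_m12_1, insul_tape from where it was at the start of the episode above 0.02 m or height (world z) of any of big_nut, bearing_b, bolt_m12_1, insul_tape above 0.012 m).
It also fails if it takes over 45 s, if anything falls off the work surface, if the arm or the gripper's body presses on something with over 40 N, if the wrist force passes 120 N, or if a joint passes its speed limit or range.

## Working session

There is one attempt and no reset: what is moved stays moved. The work goes in short steps, Python scripts to look and compute and a tool call to move; the robot and the scene stay as the last step left them, time stands still between calls to the robot, and variables do not carry over. Pictures are saved under pics/ and viewed, at most 10 in all, crops included, and the job is handed in when it is done.

Besides the shell and the picture viewer there is one more tool, called after "Call:" as name(argument=value, ...) on one line, values as JSON. carry_out: Moves the arm, as the interface text tells. Shift numbers are shares of 0.1 m and turn numbers shares of 90 degrees, none past 1 either way. Its arguments: {"type":"object","properties":{"rows":{"type":"array","items":{"type":"array","items":{"type":"array","items":{"type":"number"}}}},"claw":{"type":"number"}},"required":["rows"]}

```bash
mkdir -p pics; cat > h.py <<'E'
from bench import *
import numpy as np, cv2
def cloud(c):
    d=c["depth"];K=np.array(c["K"]);v,u=np.indices(d.shape)
    p=np.stack([(u-K[0,2])/K[0,0]*d,(v-K[1,2])/K[1,1]*d,d],-1)
    P=p@np.array(c["rotation"]).T+np.array(c["origin"]); P[d==0]=np.nan
    return P
E
python3 - <<'E'
from h import *
s=get_state();print({k:np.round(v,3) for k,v in s.items()})
ims=[]
for n in("top","side"):
    c=read_camera(n);P=cloud(c);np.save(n+".npy",P);cv2.imwrite(f"{n}.png",c["pixels"][...,::-1])
    ims.append(c["pixels"][...,::-1]);print(n,np.round(c["origin"],3),np.round(c["rotation"],2).tolist())
    for l in ["switch_box","key_1","big_nut","insul_tape","bearing_b","bolt_m12_1"]:
        for r in cut_out(n,l)[:5]:
            m=r["region"];q=P[m];print(l,round(r["confidence"],2),np.round(r["location"]),m.sum(),np.round(np.nanmedian(q,0),4),np.round(np.nanmin(q,0),3),np.round(np.nanmax(q,0),3))
cv2.imwrite("pics/a.png",cv2.resize(np.hstack(ims),(800,300)))
E
```

```text
{'time_s': np.float64(0.0), 'joint_pos': array([ 1.075,  0.384,  0.044,  1.6  , -0.018,  1.161, -0.05 ]), 'dq': array([-0.   , -0.001, -0.   ,  0.   ,  0.001, -0.001,  0.001]), 'joint_efforts': array([ 0.0000e+00, -4.3346e+01,  1.0240e+00, -2.4951e+01,  1.0000e-02,
        1.1000e-02, -0.0000e+00]), 'tool_pos': array([ 0.251, -0.598,  0.244]), 'orientation': array([-0.001,  0.98 ,  0.198, -0.   ]), 'ft_force': array([ 0.752, -0.035, -0.635]), 'wrist_torque': array([-0.007, -0.019,  0.028]), 'gripper_force': np.float64(0.0), 'grip_width': np.float64(0.086)}Traceback (most recent call last):
  File "<stdin>", line 5, in <module>
  File "h.py", line 6, in cloud
    P=p@np.array(c["rotation"]).T+np.array(c["origin"]); P[d==0]=np.nan
      ~^~~~~~~~~~~~~~~~~~~~~~~~~~
ValueError: matmul: Input operand 1 has a mismatch in its core dimension 0, with gufunc signature (n?,k),(k,m?)->(n?,m?) (size 4 is different from 3)
```

Rotation is a quaternion.

```bash
sed -i 's/^import numpy.*/&\nfrom scipy.spatial.transform import Rotation as R/; s/np.array(c\["rotation"\]).T/R.from_quat(c["rotation"],scalar_first=True).as_matrix().T/' h.py
python3 - <<'E'
from h import *
ims=[]
for n in("top","side"):
    c=read_camera(n);P=cloud(c);np.save(n+".npy",P)
    ims.append(c["pixels"][...,::-1]);print(n,np.round(c["origin"],3),np.round(c["rotation"],2).tolist())
    for l in ["switch_box","key_1","big_nut","insul_tape","bearing_b","bolt_m12_1"]:
        for r in cut_out(n,l)[:5]:
            m=r["region"];q=P[m];print(l,round(r["confidence"],2),np.round(r["location"]),m.sum(),np.round(np.nanmedian(q,0),4),np.round(np.nanmin(q,0),3),np.round(np.nanmax(q,0),3))
cv2.imwrite("pics/a.png",cv2.resize(np.hstack(ims),(800,300)))
E
```

```text
top [ 0.257 -0.174  1.014] [-0.06, 0.71, -0.7, 0.06]
switch_box 0.85 [293. 170.] 6201 [ 0.4688 -0.258   0.0608] [ 0.416 -0.392 -0.003] [ 0.547 -0.133  0.082]
key_1 0.73 [257. 169.] 245 [ 0.4688 -0.188   0.0693] [ 0.452 -0.202  0.062] [ 0.486 -0.172  0.074]
key_1 0.66 [281. 166.] 298 [ 0.4719 -0.2351  0.0758] [ 0.454 -0.252  0.056] [ 0.49  -0.22   0.081]
key_1 0.56 [304. 161.] 264 [ 0.4751 -0.2822  0.0761] [ 0.46  -0.298  0.061] [ 0.493 -0.267  0.081]
key_1 0.53 [330. 158.] 284 [ 0.4802 -0.3296  0.0758] [ 0.464 -0.346  0.062] [ 0.502 -0.315  0.082]
big_nut 0.75 [343. 205.] 221 [ 0.3931 -0.3623  0.0173] [ 0.376 -0.384 -0.002] [ 0.412 -0.342  0.023]
big_nut 0.5 [335. 158.] 318 [ 0.4802 -0.3314  0.0755] [ 0.463 -0.351  0.059] [ 0.505 -0.315  0.082]
insul_tape 0.76 [193. 192.] 546 [ 0.4348 -0.0475  0.0187] [ 0.406 -0.077 -0.003] [ 0.466 -0.016  0.026]
insul_tape 0.38 [331. 161.] 264 [ 0.4805 -0.3295  0.0759] [ 0.464 -0.344  0.062] [ 0.502 -0.315  0.082]
bearing_b 0.91 [305. 207.] 350 [ 0.3872 -0.2882  0.0138] [ 0.364 -0.311 -0.003] [ 0.41  -0.265  0.019]
bolt_m12_1 0.79 [219. 188.] 220 [ 
[... 437 characters left out ...]
48 [241. 194.] 150 [ 0.4674 -0.1815  0.0679] [ 0.451 -0.218  0.06 ] [ 0.484 -0.17   0.071]
key_1 0.44 [244. 182.] 178 [ 0.4694 -0.2237  0.0738] [ 0.455 -0.262  0.059] [ 0.486 -0.218  0.077]
big_nut 0.7 [246. 165.] 92 [ 0.4772 -0.3194  0.0745] [ 0.464 -0.34   0.065] [ 0.494 -0.312  0.078]
big_nut 0.44 [284. 183.] 176 [ 0.3928 -0.3506  0.0132] [ 0.375 -0.383 -0.   ] [ 0.411 -0.34   0.019]
insul_tape 0.59 [247. 262.] 855 [ 0.4345 -0.0386  0.0152] [ 0.404 -0.104 -0.002] [ 0.472 -0.017  0.02 ]
bearing_b 0.84 [287. 201.] 297 [ 0.3841 -0.2787  0.0112] [ 0.361 -0.34  -0.002] [ 0.408 -0.261  0.015]
bolt_m12_1 0.51 [250. 241.] 249 [ 0.4408 -0.1057  0.0104] [ 0.408 -0.139 -0.001] [ 0.48  -0.096  0.021]
```

View pics/a.png

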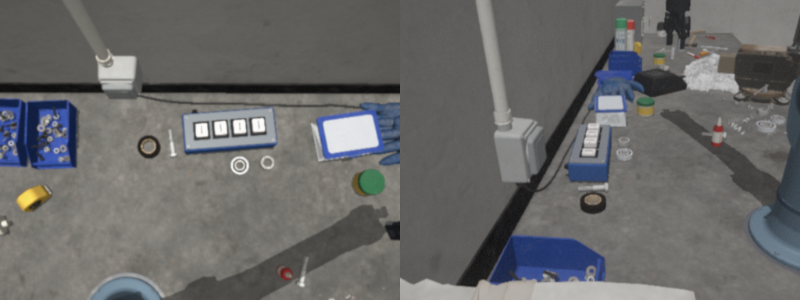

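The top view shows the box at about column 293, row 170 (full-size pixels). Its yaw is about 4.6°. The leftmost key, at column 257, row 169, is 69 mm high, so it is the latched one. The loose parts are low and clear of the keys.

Call:
carry_out(rows=[[[0.4,-0.35,0,0.1],[0.8,-0.7,0,0.2],[1,-0.8,0,0.2],[1,-0.8,0,0.2]]], claw=1)

```text
time_s: 1.15
tool_pos: [0.3182, -0.4814, 0.2454]
orientation: [-0.001, 0.999, 0.047, 0.001]
ft_force: [0.4, -0.9, 0.2]
grip_width: 0.0282
gripper_force: 0.0
```

```bash
cat > w.py <<'E'
from h import *
import sys
s=get_state();M=R.from_quat(s["orientation"],scalar_first=True).as_matrix();p=np.array(s["tool_pos"])
k=[(.4688,-.188),(.4719,-.2351),(.4756,-.2822),(.4798,-.3296)]
x=M[:,0];print(round(s["time_s"],2),p.round(4),"yaw",np.degrees(np.arctan2(x[1],x[0])).round(2),"tilt",M[:,2].round(3),"F",np.round(s["ft_force"],2),"w",s["grip_width"].round(4))
for i,q in enumerate(k): print(i+1,(M.T@(np.array([*q,p[2]])-p)/.1).round(3))
E
python3 w.py; python3 - <<'E'
import numpy as np
P=np.load("top.npy");m=(abs(P[...,1]+.25)<.16)&(P[...,2]>.1);q=P[m];print("tall near",len(q),q.min(0) if len(q) else '')
E
```

```text
tall near 20249 [ 0.59796171 -0.40996878  0.10003727]Traceback (most recent call last):
  File "w.py", line 5, in <module>
    x=M[:,0];print(round(s["time_s"],2),p.round(4),"yaw",np.degrees(np.arctan2(x[1],x[0])).round(2),"tilt",M[:,2].round(3),"F",np.round(s["ft_force"],2),"w",s["grip_width"].round(4))
                                                                                                                                                             ^^^^^^^^^^^^^^^^^^^^^
AttributeError: 'float' object has no attribute 'round'
```

Call:
carry_out(rows=[[[0.5,-0.5,0,0],[0.9,-1,0,0],[0.9,-1,0,0]]])

```text
time_s: 1.45
tool_pos: [0.3964, -0.3773, 0.2456]
orientation: [-0.0, 0.999, 0.043, 0.001]
ft_force: [0.6, -0.6, 1.2]
grip_width: 0.0003
gripper_force: 0.0
```

Call:
carry_out(rows=[[[0.3,-0.5,0.2,0],[0.6,-1,0.4,0],[0.6,-1,0.8,0],[0.6,-1,0.8,0]]])

```text
time_s: 1.85
tool_pos: [0.4441, -0.2689, 0.1603]
orientation: [-0.003, 0.999, 0.046, -0.004]
ft_force: [-1.1, 0.8, -1.3]
grip_width: -0.0001
gripper_force: 0.0
```

```bash
sed -i 's/s\["grip_width"\].round(4)/round(s["grip_width"],4)/' w.py; python3 w.py
```

```text
1.85 [ 0.4441 -0.2689  0.1603] yaw 5.23 tilt [-0.008  0.007 -1.   ] F [-1.13  0.84 -1.34] w -0.0001
1 [ 0.32  -0.783  0.003]
2 [ 0.308 -0.312 -0.   ]
3 [ 0.302  0.161 -0.003]
4 [ 0.3    0.637 -0.007]
```

Call:
carry_out(rows=[[[0.3,-0.4,0,0],[0.3,-0.78,0,0],[0.3,-0.78,0.2,0],[0.3,-0.78,0.3,0],[0.3,-0.78,0.3,0],[0.3,-0.78,0.3,0]]])

```text
time_s: 2.45
tool_pos: [0.4689, -0.197, 0.1356]
orientation: [0.0, 0.999, 0.04, 0.0]
ft_force: [-0.3, -0.9, 0.3]
grip_width: 0.0001
gripper_force: 0.0
```

```bash
python3 w.py
```

```text
2.45 [ 0.4689 -0.197   0.1356] yaw 4.59 tilt [ 0.    -0.001 -1.   ] F [-0.34 -0.91  0.25] w 0.0001
1 [ 0.007 -0.09  -0.   ]
2 [-0.     0.382  0.   ]
3 [-0.001  0.854  0.001]
4 [3.00e-03 1.33e+00 1.00e-03]
```

Call:
carry_out(rows=[[[0,-0.09,0.1,0],[0,-0.09,0.2,0],[0,-0.09,0.3,0],[0,-0.09,0.36,0],[0,-0.09,0.4,0],[0,-0.09,0.4,0],[0,-0.09,0.4,0]]])

```text
time_s: 3.15
tool_pos: [0.4685, -0.1858, 0.0953]
orientation: [0.0, 0.999, 0.042, 0.0]
ft_force: [0.2, -0.6, 0.9]
grip_width: 0.0002
gripper_force: 0.0
```

Call:
carry_out(rows=[[[0,0,0.02,0],[0,0,0.04,0],[0,0,0.06,0],[0,0,0.06,0],[0,0,0.06,0]]])

```text
time_s: 3.65
tool_pos: [0.4684, -0.1857, 0.0892]
orientation: [-0.0, 0.999, 0.042, -0.0]
ft_force: [0.3, -1.2, 0.5]
grip_width: 0.0
gripper_force: 0.0
```

```bash
python3 w.py; python3 - <<'E'
from h import *
c=read_camera("side");cv2.imwrite("pics/b.png",cv2.resize(c["pixels"][100:260,160:340,::-1],None,fx=3.5,fy=3.5))
E
```

```text
3.65 [ 0.4684 -0.1857  0.0892] yaw 4.79 tilt [-0.  0. -1.] F [ 0.32 -1.16  0.55] w 0.0
1 [ 0.003  0.023 -0.   ]
2 [-0.006  0.495 -0.   ]
3 [-0.008  0.968 -0.   ]
4 [-0.006  1.444 -0.   ]
```

View pics/b.png

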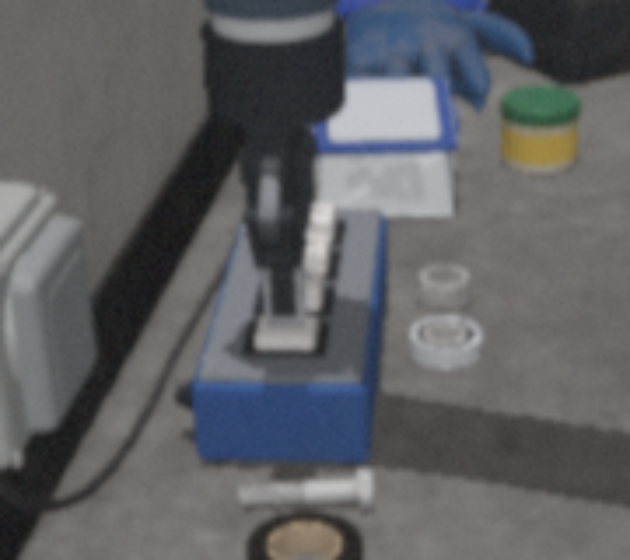

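The shut fingertips hang just above key 1 (crop about 285,320) and are centred on it.

Call:
carry_out(rows=[[[0,0,0.02,0],[0,0,0.04,0],[0,0,0.05,0],[0,0,0.05,0],[0,0,0.05,0]]])

```text
time_s: 4.2
tool_pos: [0.4684, -0.1857, 0.0842]
orientation: [-0.0, 0.999, 0.042, -0.0]
ft_force: [-0.6, 0.1, 0.2]
grip_width: -0.0001
gripper_force: 0.0
```

Call:
carry_out(rows=[[[0,0,0.01,0],[0,0,0.01,0],[0,0,0.01,0]]])

```text
time_s: 4.5
tool_pos: [0.4684, -0.1857, 0.0833]
orientation: [-0.0, 0.999, 0.042, 0.0]
ft_force: [-0.4, 0.6, 0.2]
grip_width: -0.0001
gripper_force: 0.0
```

Call:
carry_out(rows=[[[0,0,0.01,0],[0,0,0.01,0],[0,0,0.01,0]]])

```text
time_s: 4.8
tool_pos: [0.4685, -0.1858, 0.0829]
orientation: [0.0, 0.999, 0.042, -0.0]
ft_force: [-2.0, 1.2, 5.2]
grip_width: -0.0001
gripper_force: 2.6
```

Key 1 was felt: 5 N with the TCP at 83 mm. The keys that are up should make contact at about 90 mm.

Call:
carry_out(rows=[[[0,0,-0.1,0],[0,0,-0.2,0],[0,0.25,-0.2,0],[0,0.49,-0.2,0],[0,0.49,-0.2,0],[0,0.49,-0.2,0],[0,0.49,-0.16,0],[0,0.49,-0.12,0],[0,0.49,-0.09,0],[0,0.49,-0.09,0],[0,0.49,-0.09,0]]])

```text
time_s: 5.9
tool_pos: [0.4723, -0.2341, 0.091]
orientation: [-0.0, 0.999, 0.042, -0.0]
ft_force: [0.1, -0.7, 0.2]
grip_width: -0.0
gripper_force: 0.0
```

Call:
carry_out(rows=[[[0,0,0.01,0],[0,0,0.02,0],[0,0,0.02,0],[0,0,0.02,0]]])

```text
time_s: 6.3
tool_pos: [0.4727, -0.2345, 0.0896]
orientation: [0.0, 0.999, 0.042, 0.0]
ft_force: [-0.4, 1.0, 2.6]
grip_width: 0.0004
gripper_force: 1.2
```

```bash
python3 w.py
```

```text
6.3 [ 0.4727 -0.2345  0.0896] yaw 4.8 tilt [ 0. -0. -1.] F [-0.42  1.04  2.64] w 0.0004
1 [-0.    -0.467 -0.   ]
2 [-0.008  0.005 -0.   ]
3 [-0.011  0.478  0.   ]
4 [-0.009  0.954  0.   ]
```

Call:
carry_out(rows=[[[0,0,-0.1,0],[0,0,-0.12,0],[-0.01,0.25,-0.12,0],[-0.01,0.47,-0.12,0],[-0.01,0.47,-0.12,0],[-0.01,0.47,-0.12,0],[-0.01,0.47,-0.08,0],[-0.01,0.47,-0.04,0],[-0.01,0.47,-0.01,0],[-0.01,0.47,0,0],[-0.01,0.47,0,0],[-0.01,0.47,0,0]]])

```text
time_s: 7.5
tool_pos: [0.4755, -0.2807, 0.0894]
orientation: [-0.0, 0.999, 0.042, -0.0]
ft_force: [-1.0, 2.0, 2.6]
grip_width: -0.0004
gripper_force: 1.3
```

Key 3 is tapped (2.6 N). Next is key 4.

Call:
carry_out(rows=[[[0,0,-0.1,0],[0,0,-0.12,0],[0,0.25,-0.12,0],[0,0.48,-0.12,0],[0,0.48,-0.12,0],[0,0.48,-0.12,0],[0,0.48,-0.08,0],[0,0.48,-0.04,0],[0,0.48,-0.01,0],[0,0.48,0,0],[0,0.48,0,0],[0,0.48,0,0]]])

```text
time_s: 8.7
tool_pos: [0.4796, -0.3284, 0.0894]
orientation: [-0.0, 0.999, 0.042, -0.0]
ft_force: [-1.0, 1.2, 3.5]
grip_width: 0.0
gripper_force: 1.4
```

Call:
carry_out(rows=[[[0,0,-0.15,0],[0,0,-0.3,0],[0,0,-0.3,0],[0,-0.4,-0.3,0],[0,-0.8,-0.3,0],[0,-1,-0.3,0],[0,-1,-0.3,0]]])

```text
time_s: 9.4
tool_pos: [0.4714, -0.2256, 0.1195]
orientation: [-0.001, 0.999, 0.045, 0.0]
ft_force: [-0.7, -0.5, 0.3]
grip_width: -0.0001
gripper_force: 0.0
```

Call:
carry_out(rows=[[[0.01,-0.3,0,0],[0.01,-0.44,0,0],[0.01,-0.44,0,0],[0.01,-0.44,0,0],[0.01,-0.44,0.1,0],[0.01,-0.44,0.2,0],[0.01,-0.44,0.2,0],[0.01,-0.44,0.2,0]]])

```text
time_s: 10.2
tool_pos: [0.4677, -0.186, 0.0983]
orientation: [-0.0, 0.999, 0.041, -0.001]
ft_force: [0.2, -0.3, -0.2]
grip_width: -0.0004
gripper_force: 0.0
```

```bash
python3 w.py;  python3 - <<'E'
from h import *
c=read_camera("side");P=cloud(c)
for r in cut_out("side","key_1")[:4]: print(r["location"],np.nanmedian(P[r["region"]],0).round(4))
E
```

```text
10.2 [ 0.4677 -0.186   0.0983] yaw 4.75 tilt [-0.002  0.001 -1.   ] F [ 0.17 -0.27 -0.16] w -0.0004
1 [ 0.01   0.021 -0.   ]
2 [ 0.002  0.493 -0.   ]
3 [-0.     0.965 -0.001]
4 [ 2.000e-03  1.441e+00 -1.000e-03]
[241.6, 193.8] [ 0.4678 -0.1809  0.0682]
[248.6, 161.8] [ 0.4702 -0.321   0.0739]
[251.3, 170.0] [ 0.4642 -0.2762  0.0737]
```

Call:
carry_out(rows=[[[0,0.01,0.06,0],[0,0.01,0.12,0],[0,0.01,0.15,0],[0,0.01,0.17,0],[0,0.01,0.19,0],[0,0.01,0.2,0],[0,0.01,0.2,0],[0,0.01,0.2,0]]])

```text
time_s: 11.1
tool_pos: [0.4681, -0.1866, 0.0805]
orientation: [-0.0, 0.999, 0.042, -0.001]
ft_force: [-4.3, 2.5, 10.4]
grip_width: -0.0001
gripper_force: 5.3
```

Call:
carry_out(rows=[[[0,0,0.01,0],[0,0,0.01,0],[0,0,0.01,0]]])

```text
time_s: 11.4
tool_pos: [0.468, -0.1866, 0.0796]
orientation: [-0.0, 0.999, 0.042, -0.001]
ft_force: [-4.4, 0.8, 12.3]
grip_width: -0.0001
gripper_force: 5.8
```

Call:
carry_out(rows=[[[0,0,0.01,0],[0,0,0.02,0],[0,0,0.02,0],[0,0,0.02,0]]])

```text
time_s: 11.8
tool_pos: [0.4681, -0.1866, 0.0786]
orientation: [-0.0, 0.999, 0.042, -0.001]
ft_force: [-6.6, 2.6, 18.6]
grip_width: -0.0001
gripper_force: 9.0
```

Call:
carry_out(rows=[[[0,0,0.01,0],[0,0,0.01,0],[0,0,0.01,0]]])

```text
time_s: 12.1
tool_pos: [0.4681, -0.1866, 0.0785]
orientation: [-0.0, 0.999, 0.042, -0.001]
ft_force: [-8.6, 3.1, 23.5]
grip_width: 0.0001
gripper_force: 11.9
```

The key is at its bottom stop. I'll lift off and check it.

Call:
carry_out(rows=[[[0,0,-0.1,0],[0,0,-0.3,0],[0,0,-0.6,0],[0,0,-1,0],[0,0,-1,0],[0,0,-1,0],[0,0,-1,0]]])

```text
time_s: 12.8
tool_pos: [0.4675, -0.1864, 0.1742]
orientation: [-0.0, 0.999, 0.042, -0.001]
ft_force: [-0.2, 0.5, -0.1]
grip_width: -0.0002
gripper_force: 0.0
```

```bash
python3 w.py;  python3 - <<'E'
from h import *
c=read_camera("side");P=cloud(c)
for r in cut_out("side","key_1")[:4]: print(r["location"],np.nanmedian(P[r["region"]],0).round(4))
cv2.imwrite("pics/c.png",cv2.resize(c["pixels"][100:260,160:340,::-1],None,fx=3.5,fy=3.5))
E
```

```text
12.8 [ 0.4675 -0.1864  0.1742] yaw 4.8 tilt [-0.002  0.001 -1.   ] F [-0.18  0.45 -0.13] w -0.0002
1 [ 0.011  0.017 -0.   ]
2 [ 0.003  0.489 -0.   ]
3 [ 0.     0.961 -0.001]
4 [ 3.000e-03  1.437e+00 -1.000e-03]
[242.8, 195.6] [ 0.4672 -0.1768  0.0743]
[245.6, 170.2] [ 0.4753 -0.2731  0.0746]
[241.5, 182.1] [ 0.4711 -0.2254  0.0744]
```

View pics/c.png

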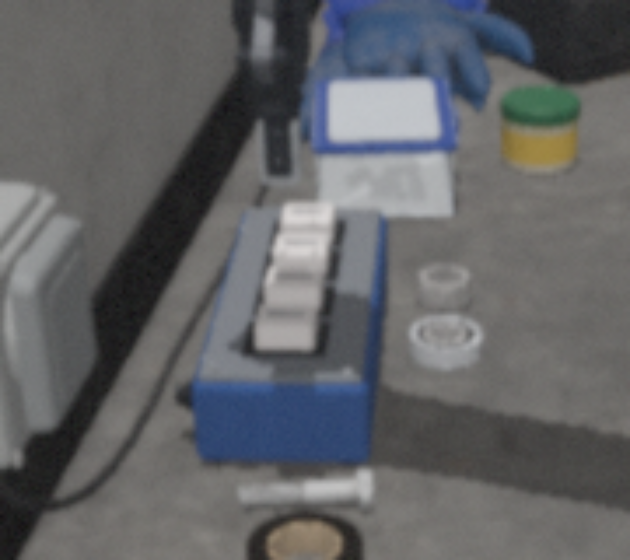

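All four keys stand at the same height: key 1 (crop about 288,325) now reads 74 mm like the others. The loose parts are where they were.

```bash
python3 -c "
from bench import *
print(hand_in())"
```

```text
the job is handed in; nothing more can be done
None
```

I tapped all four keys from left to right, then pressed the latched one (key 1) to its bottom stop and let it spring up. The last camera check showed keys 1 to 3 at the same height by depth and key 4 standing level with them in the picture, with the loose parts I could see undisturbed, and the job is handed in (no verdict was returned).

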